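# Open only the inner flame on a concentric hob control

## Task

Open the inner flame ring of the portable hob: grip the small inner knob of its concentric control, push it in against its spring and, while it is pushed in, turn it counter-clockwise (seen from above) out of its off notch and on until you feel it meet its stop; leave it there, released and sprung back up. Do it by feel: do not force the knob against the notch or the stop, and do not turn or lean on the outer ring; leave the pan and the other things alone.

Things in the scene. Friction and masses are not known exactly. Their poses are not given: they have to be found in the camera images.
- hob: Portable one-burner gas hob, aluminium case 270 x 400 x 70 mm (its x, y, z), fixed to the counter; origin under its centre, z up. Its flat deck is 70 mm above the counter. The burner with a pan is at +60 mm along its y, the concentric control at x -20, y -135 mm in its frame, axis vertical.
- ring: Outer ring of the control: a black round ribbed dial of 68 mm diameter whose flat top is 18 mm above the deck; origin on the axis at deck level. It turns very easily (0.025 N m) about the vertical axis and sets the outer flame: it must stay as found. It has a white line on its top face at its own -x side.
- ring_mark (a point): Outer end of the white line on the ring's top face, 31 mm from the axis, 18 mm above the deck.
- knob_top (a point): Centre of the top face of the inner knob, on the axis of the control. The knob is a black round ribbed cylinder of 26 mm diameter that stands 27 mm proud of the ring's top when up (top 45 mm above the deck) and 21 mm when pushed fully in. A white line on its top runs from the centre to its own -x side, which points to the hob's -x side at off. Grip it from above across its sides with the fingertips clear of the ring below.
- plunger (a joint): How far the inner knob is pushed in (m): 0 up, 0.006 fully in. A spring carries it up: 3 N at the start, 8 N fully in. The valve clears its off notch only when pushed in by 4 mm or more; unpushed, the knob turns about 0.05 rad and then meets the side of the notch. Past 0.9 rad it may come up again.
- knob (a joint): Angle of the inner knob (rad): 0 off (the start), growing counter-clockwise seen from above. Friction is 0.03 N m. A stop inside ends the turn somewhere between 0.95 and 1.4 rad; where is not marked and differs each time, so it must be felt: the torque rises at the stop. The stop acts 20 mm from the axis and stands at most 20 N (0.4 N m about the axis), as does the notch.
- pan_mid (a point): Middle (half-way up) of a steel pan, 136 mm across and 60 mm high, standing on the burner's supports, a bystander.
- jar: Glass jar with a white cap, 52 mm diameter, 85 mm high, a bystander; origin under its centre.
- bowl: White ceramic bowl 120 mm across, 50 mm high, a bystander; origin under its centre.
- spatula: Spatula lying on the counter to the right of the hob, a bystander.

How it is judged:
By the outcome, as a careful person would: the job done as asked, in the order asked, and still so for the second after the job is handed in, with the robot touching nothing.
It also fails if it takes over 58 s, if anything falls off the work surface, if the arm or the gripper's body presses on something with over 40 N, if the wrist force passes 120 N, or if a joint passes its speed limit or range.

## Robot

A 7-joint arm with a two-finger parallel gripper is mounted at the origin on the work surface. World frame = base frame: x ahead of the robot, y to its left, z up, the work surface at z = 0. Lengths are in m, angles in rad, forces in N, time in s.
With the tool pointing down it reaches from about 0.425 to 0.925 m from the base axis. Payload 6.8 kg.
Tool frame: the origin (TCP) lies midway between the tips of the shut fingers; the grasp point (between the pads) lies 19 mm behind it (grip_point_offset is the z of the grasp point in the tool frame, in m); z points along the fingers, y is the line along which they close (so a half turn about z gives the same grasp; the last joint's range is limited). The gripper opens to 85 mm and grips with 20 to 120 N. Pads are 22 mm wide; open, the fingers measure 114 mm over their backs; the gripper's body (76 mm by 85 mm) begins 54 mm behind the grasp point. The pads swing forward as they close: fully open they stand 13 mm farther back than shut.
Start: joints at [1.21, 0.477, 0.022, 1.555, -0.011, 1.109, -0.083], TCP at [0.169, -0.654, 0.231] pointing down, gripper open.
Joint ranges: [-2.96, 2.96], [-0.34, 2.1], [-1.41, 1.46], [0.24, 2.44], [-1.37, 4.51], [0.17, 1.92], [-2.96, 2.96]. Speed limits (rad/s): [2.39, 2.39, 3.14, 3.14, 3.14, 3.14, 3.14].

## Interface

Orientations are given as a rotation vector (axis times angle).
In Python, from bench import get_obs, grab_frame, calibration, hand_in, grip_point_offset gives the robot as it stands.
- The arm moves only by the shell command python3 -m pendant 'ROWS' [OPENING] [FORCE]. ROWS is a JSON object of lists of equal length, an entry for each row: "translation": the shift along the world's x, y, z in units of 25 mm (1.0 is 25 mm), a list of three; "delta_rot": the turn, a rotation vector about the world's x, y, z in units of 5 degrees (1.0 is 5 degrees), a list of three. In form: {"translation": [[dx, dy, dz], ...], "delta_rot": [[rx, ry, rz], ...]}. A call has 1 to 12 rows; each row is the pose to reach, as a shift and turn from the pose commanded when the call began; what a row does not reach only later rows make up. A row lasts 1/8 s, in which the tool goes at most 62.5 mm and 10.7 degrees, less where a joint would pass 70% of its speed; a pose out of reach is approached as far as the arm can. A call with a gripper value outside its range is refused whole. OPENING is the opening, from 0 (shut) to 1 (fully open), set as the call begins (- or left out, the last holds). The fingers move at their own pace and stop on an object; FORCE is the grip in N (left out, the last holds). Time passes only in rows, so rows that repeat a pose let the fingers close. It gives the time, the measured TCP pose, the force, the opening and the grip force at its end, in the units of the state.
- get_obs(): the state, without advancing time (a new reading comes with each control period).
- grab_frame(name): name is "side" or "top" or "wrist"; returns (picture, depth): 400x640x3 uint8, red, green, blue; 400x640 float32, m along the optical axis (not along the pixel's ray), 0 where there is no reading.
- calibration(name): a dict with "K" (3x3 intrinsics, pixels), "k1" (the pictures are not rectified: a ray, as slopes to the right and down, at radius r is drawn at 1 + k1 r^2 times it, then the intrinsics apply), "rvec" (rotation vector, rad) and "tvec" (3), from world to camera coordinates, as OpenCV has them. Camera axes: x right, y down, z forward; pixel columns grow to the right and rows downward; lengths in m; the calibration is good to about 2 mm. A picture is of the moment at which its call begins: read the wrist's pose just before it. calibration takes no time and is no camera call; for the wrist camera it gives the pose at the moment of the call.
- hand_in(): hands the job in; it is judged then, once.
The state is a dict: "clock": time; "joints": joint angles; "qvel": joint speeds; "tau": joint torques, N m; "tcp_pos": TCP position; "orientation": TCP orientation; "contact_force": force on the tool from outside, world axes, zero at the start; "moment": the same for the moment, N m; "grip_width": finger opening in m; "gripper_force": force on a finger pad.
Only numpy, scipy, OpenCV 4.12 (cv2) and the standard library are available. Lean on these libraries where they do the work, as an engineer would, in place of code of your own. Each camera call takes 0.05 s, during which the arm holds its last target. There are 200 camera calls.

## Working session

There is one attempt and no reset: what is moved stays moved. The work goes in short steps, Python scripts to look and compute and a shell command to move; the robot and the scene stay as the last step left them, time stands still between calls to the robot, and variables do not carry over. Pictures are saved under pics/ and viewed, at most 10 in all, crops included, and the job is handed in when it is done.

```bash
ls; mkdir -p pics; cat > h.py <<'E'
import numpy as np, cv2
from bench import *
def ray(name,u,v,c=None):
    c=c or calibration(name);K=np.array(c["K"]);k1=c["k1"]
    d=np.array([(u-K[0,2])/K[0,0],(v-K[1,2])/K[1,1]])
    s=d.copy()
    for _ in range(20): s=d/(1+k1*(s@s))
    R=cv2.Rodrigues(np.array(c["rvec"],float))[0];t=np.array(c["tvec"],float).ravel()
    return -R.T@t, R.T@np.array([s[0],s[1],1.])
def onplane(name,u,v,z,c=None):
    o,d=ray(name,u,v,c);return o+d*(z-o[2])/d[2]
def save(name,f):
    p,d=grab_frame(name);cv2.imwrite(f"pics/{f}.png",cv2.cvtColor(p,cv2.COLOR_RGB2BGR));np.savez(f"pics/{f}.npz",p=p,d=d);return p,d
E
python3 - <<'E'
from h import *
print(get_obs(),grip_point_offset)
for n in("top","side"): 
    save(n,n+"0"); c=calibration(n); print(n,c)
E
```

```text
pics
{'clock': 0.0, 'joints': array([ 1.20990436,  0.47782715,  0.0223322 ,  1.55644576, -0.01151317,
        1.10929515, -0.08312617]), 'qvel': array([ 4.08552136e-04,  1.09674118e-03,  5.07431768e-05, -1.34772151e-04,
       -4.22863813e-05,  1.28412504e-03, -8.34494218e-05]), 'tau': array([-2.53487851e-04, -5.96462631e+01,  1.60781465e+00, -2.81195873e+01,
        1.24396576e-02,  9.34784854e-03,  5.69767337e-06]), 'tcp_pos': array([ 0.16866932, -0.65297701,  0.23030983]), 'orientation': array([-3.11473307e+00, -3.95793927e-01,  5.56514977e-04]), 'contact_force': array([0.21014492, 0.00695774, 0.11487369]), 'moment': array([-0.01738551,  0.00265578,  0.01773763]), 'gripper_force': 0.0, 'grip_width': 0.08543647305594194} -0.0187
top {'K': array([[503.75916816,   0.        , 323.28141936],
       [  0.        , 503.75916816, 195.02086022],
       [  0.        ,   0.        ,   1.        ]]), 'k1': -0.0215584033646945, 'rvec': array([ 2.22176317, -2.17244248,  0.06541965]), 'tvec': array([0.03187723, 0.50817541, 1.70739564])}
side {'K': array([[375.06213406,   0.        , 320.12533614],
       [  0.        , 375.06213406, 194.72685264],
       [  0.        ,   0.        ,   1.        ]]), 'k1': 0.004507082845899394, 'rvec': array([ 2.22857994, -0.16059447,  0.05490146]), 'tvec': array([-0.50732822,  0.14848701,  1.00821264])}
```

View pics/top0.png

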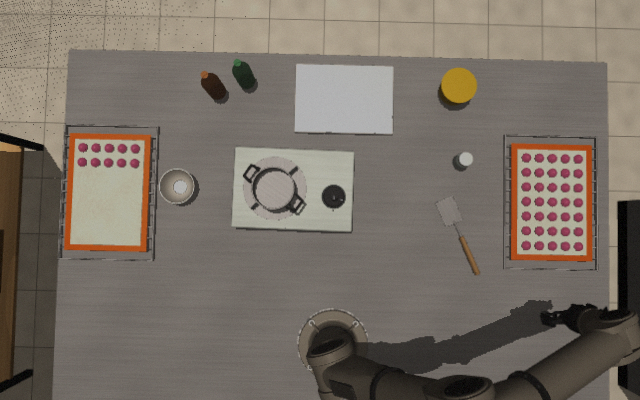

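View pics/side0.png

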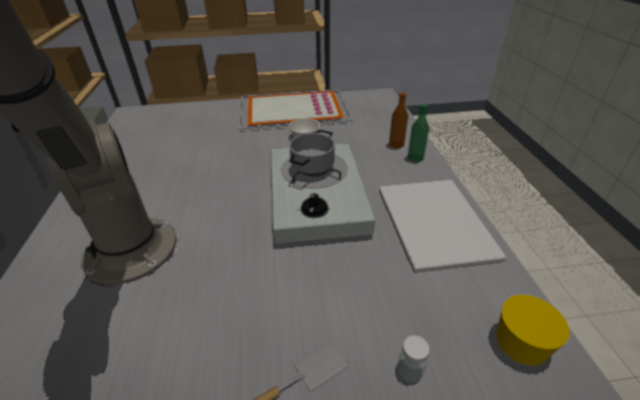

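The top view shows the hob at about (293,190) with the pan at (275,190). The black control is at (333,196), and the arm is folded to the lower right. The side view shows the control at (315,205) on the near end of the hob. Next I'll measure the hob and the dial.

```bash
python3 - <<'E'
from h import *
z=np.load("pics/top0.npz");p=z["p"];d=z["d"]
g=p.astype(int).min(2)
# deck
m=(g>165).astype(np.uint8); m[:, :225]=0;m[:,362:]=0;m[:140]=0;m[240:]=0
n,l,s,c=cv2.connectedComponentsWithStats(m);i=1+s[1:,4].argmax()
cn=max(cv2.findContours((l==i).astype(np.uint8),0,2)[0],key=cv2.contourArea)
P=np.array([onplane("top",*q[0],.07)[:2] for q in cn],np.float32)
r=cv2.minAreaRect(P);print("deck",r,cv2.boxPoints(r).round(4).tolist())
k=(p.max(2)<70).astype(np.uint8);k[:, :315]=0;k[:,350:]=0;k[:175]=0;k[220:]=0
cn=max(cv2.findContours(k,0,2)[0],key=cv2.contourArea)
(u,v),rad=cv2.minEnclosingCircle(cn);M=cv2.moments(cn)
print("ring",u,v,rad,M["m10"]/M["m00"],M["m01"]/M["m00"],"at .088",onplane("top",u,v,.088),"depth",d[int(v),int(u)],d[155,300])
b=cv2.resize(cv2.cvtColor(p[170:225,305:360],4),None,fx=8,fy=8,interpolation=2)
q=np.load("pics/side0.npz")["p"]
e=cv2.resize(cv2.cvtColor(q[175:230,285:340],4),None,fx=8,fy=8,interpolation=2)
cv2.imwrite("pics/crop0.png",cv2.resize(np.hstack([b,e]),(800,400)))
E
```

```text
deck ((0.6350163817405701, 0.21662671864032745), (0.010010693222284317, 0.059688445180654526), 1.30557382106781) [[0.6292999982833862, 0.24629999697208405], [0.6306999921798706, 0.1867000013589859], [0.6406999826431274, 0.18690000474452972], [0.6392999887466431, 0.24660000205039978]]
ring 333.0060119628906 196.31927490234375 11.495770454406738 333.0078125 196.2556423611111 at .088 [0.49980804 0.01181601 0.088     ] depth 1.6174713 1.6669621
```

View pics/crop0.png

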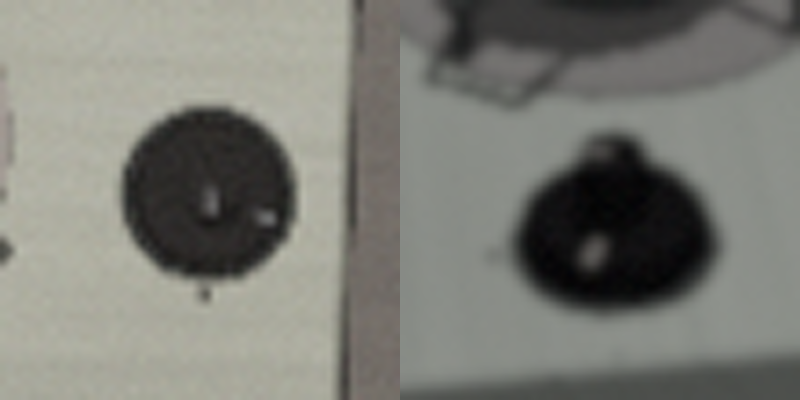

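Crops: the dial is centred at about (333,196) in the top view and measures close to the expected 68 mm. The ring's white line points right (-y), and the knob's line points to the hob's -x as expected. The control is at about (0.500, 0.012), so I'll move above it.

```bash
python3 -m pendant '{"translation":[[1.6,2,0.4],[3.2,4,0.8],[4.8,6,1.2],[6.4,8,1.2],[8,10,1.2],[9.6,12,1.2],[11.2,14,1.2],[11.6,16,1.2],[12,18,1.2],[12.4,20,1.2],[12.8,22,1.2],[13.2,24,1.2]],"delta_rot":[[0,0,1.2],[0,0,2.4],[0,0,3.6],[0,0,4.8],[0,0,6],[0,0,7.2],[0,0,8.4],[0,0,9.6],[0,0,10.8],[0,0,12],[0,0,13.2],[0,0,14.4]]}'; python3 -c "
from h import *
o=get_obs();print(o['joints'],o['tcp_pos'],o['orientation'])"
```

```text
clock: 1.6
tcp_pos: [0.4987, -0.052, 0.2611]
orientation: [-2.285, -2.156, 0.0]
contact_force: [1.0, -0.1, 0.7]
grip_width: 0.0854
gripper_force: 0.0
[ 0.46043965  0.20480927 -0.54668876  1.89712188  0.12085453  1.072206
 -0.19308531] [ 0.49869379 -0.05202067  0.26114354] [-2.28502609e+00 -2.15590878e+00  4.84274277e-04]
```

```bash
python3 -m pendant '{"translation":[[0,1.3,0],[0.05,2.55,0],[0.05,2.55,0],[0.05,2.55,0]],"delta_rot":[[0,0,0],[0,0,0],[0,0,0],[0,0,0]]}'; python3 - <<'E'
from h import *
o=get_obs();print(o['tcp_pos'],o['contact_force'],o['moment']);c=calibration("wrist");np.save("pics/c1.npy",c,allow_pickle=True)
p,d=save("wrist","w1")
pt=np.array([[[.5,.012,.115]]]);R=cv2.Rodrigues(c["rvec"])[0];q=R@pt.ravel()+np.ravel(c["tvec"]);print("knob expected px",(np.array(c["K"])@(q/q[2])),c)
E
```

```text
clock: 2.1
tcp_pos: [0.4999, 0.0095, 0.261]
orientation: [-2.289, -2.152, 0.001]
contact_force: [0.2, 0.2, -0.1]
grip_width: 0.0854
gripper_force: 0.0
[0.49986352 0.00946724 0.26102261] [ 0.22460776  0.15181027 -0.06344254] [-0.06803766  0.00158915  0.01355834]
knob expected px [317.82404392 182.71663919   1.        ] {'K': array([[320.41311728,   0.        , 318.34499261],
       [  0.        , 320.41311728, 200.72139692],
       [  0.        ,   0.        ,   1.        ]]), 'k1': -0.05189130213643058, 'rvec': array([-2.82355856,  0.08848558,  0.01331838]), 'tvec': array([-0.49882129, -0.01141892,  0.42098444])}
```

View pics/w1.png

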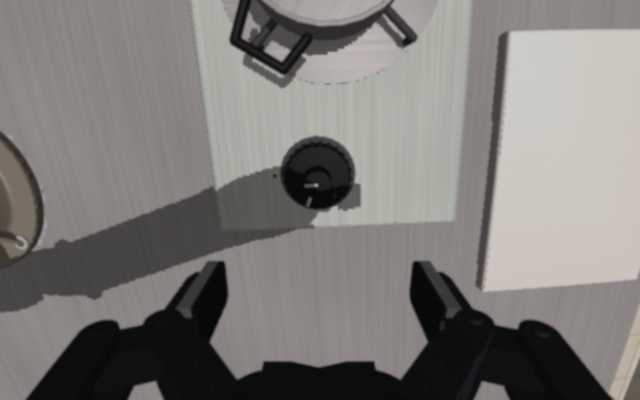

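The wrist view shows the ring blob at about (318,174) and the knob top near (317,182), with its line ending at about (305,185). The fingers lie along image x, which is world x. I'll zoom in to refine the centre.

```bash
python3 - <<'E'
from h import *
z=np.load("pics/w1.npz");p=z["p"];d=z["d"]
c=np.load("pics/c1.npy",allow_pickle=True).item()
o,_=ray("wrist",300,200,c)
# depth -> world heights
H=np.zeros((100,100,3))
for i,v in enumerate(range(130,230)):
    for j,u in enumerate(range(270,370)):
        a,r=ray("wrist",u,v,c);H[i,j]=a+r*d[v,u]
zz=H[...,2]
for lo,hi in((.108,.120),(.083,.093)):
    m=(zz>lo)&(zz<hi);P=H[m];x=P[:,:2].astype(np.float32)
    print(lo,m.sum(),np.median(P[:,2]),"circle",cv2.minEnclosingCircle(x),"mid",(np.percentile(x,2,0)+np.percentile(x,98,0))/2)
print("deck z",np.median(zz[5:20]))
b=cv2.resize(cv2.cvtColor(p[125:225,270:370],4),None,fx=6,fy=6,interpolation=2)
cv2.imwrite("pics/wc1.png",np.clip(b.astype(float)*2.5,0,255))
E
```

```text
0.108 618 0.11509249647384479 circle ((0.4994707703590393, 0.01053075771778822), 0.013570002280175686) mid [0.49954668 0.01107757]
0.083 2734 0.08800543101854266 circle ((0.4995032250881195, 0.010548966936767101), 0.03547920659184456) mid [0.49949902 0.01143101]
deck z 0.0707068593266039[ WARN:0@0.985] global loadsave.cpp:1063 imwrite_ Unsupported depth image for selected encoder is fallbacked to CV_8U.
```

View pics/wc1.png

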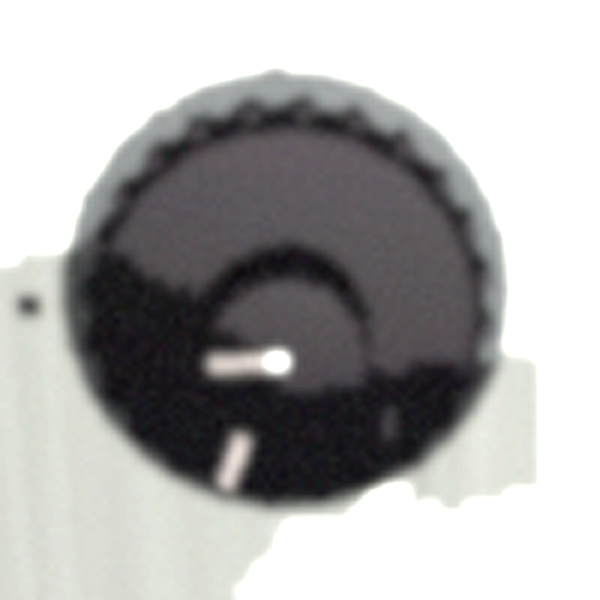

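The depth data gives the knob axis at (0.4995, 0.011), the knob top at z 0.115 and the ring top at 0.088, matching the description. I'll descend with the fingers part open.

```bash
python3 -m pendant '{"translation":[[0,0.06,-1],[0,0.06,-2],[0,0.06,-3],[0,0.06,-4],[0,0.06,-5],[0,0.06,-5.7],[0,0.06,-6.2],[0,0.06,-6.56],[0,0.06,-6.56],[0,0.06,-6.56]],"delta_rot":[[0,0,0],[0,0,0],[0,0,0],[0,0,0],[0,0,0],[0,0,0],[0,0,0],[0,0,0],[0,0,0],[0,0,0]]}' 0.6 20; python3 -c "
from h import *
o=get_obs();print(o['tcp_pos'],o['contact_force'],o['moment'],o['orientation'])"
```

```text
clock: 3.4
tcp_pos: [0.5006, 0.0118, 0.0978]
orientation: [2.288, 2.152, 0.001]
contact_force: [-0.5, 0.2, 0.5]
grip_width: 0.0513
gripper_force: 0.0
[0.50055639 0.01178826 0.0978481 ] [-0.54154502  0.22487513  0.45181276] [-0.0320865  -0.03179992 -0.03136265] [2.28798559e+00 2.15182143e+00 1.18294222e-03]
```

```bash
python3 -m pendant '{"translation":[[-0.04,-0.03,-0.03],[-0.04,-0.03,-0.03]],"delta_rot":[[0,0,0],[0,0,0]]}'; python3 -m pendant '{"translation":[[0,0,0],[0,0,0],[0,0,0],[0,0,0],[0,0,0],[0,0,0],[0,0,0],[0,0,0]],"delta_rot":[[0,0,0],[0,0,0],[0,0,0],[0,0,0],[0,0,0],[0,0,0],[0,0,0],[0,0,0]]}' 0 20; python3 -c "
from h import *
o=get_obs();print(o['tcp_pos'],o['contact_force'],o['moment'],o['orientation'])"
```

```text
clock: 3.65
tcp_pos: [0.4991, 0.0108, 0.0968]
orientation: [2.288, 2.152, 0.0]
contact_force: [0.5, 0.7, 0.2]
grip_width: 0.0512
gripper_force: 0.0
clock: 4.65
tcp_pos: [0.499, 0.0109, 0.0965]
orientation: [-2.289, -2.152, 0.0]
contact_force: [-1.9, -0.1, 3.0]
grip_width: 0.025
gripper_force: 22.6
[0.49902947 0.01093354 0.09654446] [-1.90804245 -0.127526    2.98231448] [-0.05499722  0.44836034  0.02151733] [-2.28855987e+00 -2.15211920e+00  7.67794039e-05]
```

The knob is gripped at 25 mm width. Now I'll push it in, reading the force as it goes.

```bash
python3 -m pendant '{"translation":[[0,0,-0.06],[0,0,-0.12],[0,0,-0.12],[0,0,-0.12]],"delta_rot":[[0,0,0],[0,0,0],[0,0,0],[0,0,0]]}'; python3 -m pendant '{"translation":[[0,0,-0.04],[0,0,-0.08],[0,0,-0.08],[0,0,-0.08]],"delta_rot":[[0,0,0],[0,0,0],[0,0,0],[0,0,0]]}'; python3 -c "
from h import *
o=get_obs();print(o['tcp_pos'],o['contact_force'],o['moment'],o['orientation'])"
```

```text
clock: 5.15
tcp_pos: [0.499, 0.0109, 0.0935]
orientation: [-2.289, -2.152, 0.0]
contact_force: [-3.2, 0.5, 4.5]
grip_width: 0.025
gripper_force: 22.8
clock: 5.65
tcp_pos: [0.499, 0.0109, 0.0916]
orientation: [2.289, 2.152, -0.0]
contact_force: [-3.6, 0.2, 6.7]
grip_width: 0.0246
gripper_force: 23.0
[0.49902171 0.01093732 0.09164151] [-3.60703054  0.21611901  6.73012997] [-0.03500702  0.67377154  0.02019099] [ 2.28855059e+00  2.15223243e+00 -3.20948678e-04]
```

```bash
python3 -m pendant '{"translation":[[0,0,-0.03],[0,0,-0.03],[0,0,-0.03]],"delta_rot":[[0,0,0],[0,0,0],[0,0,0]]}'; python3 -m pendant '{"translation":[[0,0,0],[0,0,0],[0,0,0],[0,0,0]],"delta_rot":[[0,0,0.3],[0,0,0.6],[0,0,0.9],[0,0,0.9]]}'; python3 -c "
from h import *
o=get_obs();print(o['tcp_pos'],o['contact_force'],o['moment'],o['orientation'])"
```

```text
clock: 6.02
tcp_pos: [0.499, 0.0109, 0.091]
orientation: [2.289, 2.152, -0.0]
contact_force: [-3.0, -0.8, 7.0]
grip_width: 0.0248
gripper_force: 23.0
clock: 6.52
tcp_pos: [0.499, 0.011, 0.091]
orientation: [-2.202, -2.241, 0.0]
contact_force: [-3.2, 0.3, 7.1]
grip_width: 0.0253
gripper_force: 23.0
[0.49900353 0.01095841 0.09095671] [-3.21444901  0.29318399  7.07729326] [-0.01911706  0.77355115  0.03042647] [-2.20193032e+00 -2.24075534e+00  3.05380194e-04]
```

It is past the notch (4.5°) with no rise in torque. I'll carry on turning.

```bash
python3 -m pendant '{"translation":[[0,0,0],[0,0,0],[0,0,0],[0,0,0],[0,0,0],[0,0,0],[0,0,0],[0,0,0],[0,0,0],[0,0,0],[0,0,0],[0,0,0]],"delta_rot":[[0,0,0.4],[0,0,0.8],[0,0,1.2],[0,0,1.6],[0,0,2.0],[0,0,2.5],[0,0,3.0],[0,0,3.5],[0,0,4.0],[0,0,4.5],[0,0,5],[0,0,5]]}'; python3 -c "
from h import *
o=get_obs();print(o['tcp_pos'],o['contact_force'],o['moment'],o['orientation'])"
python3 -m pendant '{"translation":[[0,0,0],[0,0,0],[0,0,0],[0,0,0],[0,0,0],[0,0,0],[0,0,0],[0,0,0]],"delta_rot":[[0,0,0.5],[0,0,1],[0,0,1.5],[0,0,2],[0,0,2.5],[0,0,3],[0,0,3.5],[0,0,3.5]]}'; python3 -c "
from h import *
o=get_obs();print(o['tcp_pos'],o['contact_force'],o['moment'],o['orientation'],o['joints'])"
```

```text
clock: 8.02
tcp_pos: [0.4989, 0.0109, 0.0909]
orientation: [-1.664, -2.664, 0.001]
contact_force: [-4.6, -0.3, 8.0]
grip_width: 0.0248
gripper_force: 23.1
[0.49885262 0.01090476 0.09090966] [-4.57795456 -0.32019935  7.99587045] [-0.10073178  0.84097246  0.03228644] [-1.66439434e+00 -2.66411275e+00  6.46978061e-04]
clock: 9.02
tcp_pos: [0.4987, 0.0108, 0.0908]
orientation: [-1.24, -2.886, 0.001]
contact_force: [-3.7, 0.0, 7.9]
grip_width: 0.0252
gripper_force: 23.1
[0.49873363 0.01084352 0.09084632] [-3.74912196  0.02694819  7.85808076] [-0.05551464  0.92742615  0.02166214] [-1.23973487e+00 -2.88601991e+00  8.68409131e-04] [ 0.43058958  0.47835632 -0.7095608   2.05317881  0.44752052  0.76605033
  0.20527476]
```

47° turned so far with the torque flat. From here I'll take small guarded steps, stopping as soon as the torque rises.

```bash
cat > chk.py <<'E'
import sys
from bench import get_obs
o=get_obs();m=o["moment"][2];r=o["orientation"]
import numpy as np
print(round(o["clock"],2),"mz",m.round(3),"yaw",np.degrees(2*np.arctan2(r[1],r[0])).round(2)%360,"F",o["contact_force"].round(1),"tau7",o["tau"][6].round(3))
sys.exit(abs(m-0.025)>0.07)
E
python3 -m pendant '{"translation":[[0,0,0],[0,0,0],[0,0,0]],"delta_rot":[[0,0,0.4],[0,0,0.8],[0,0,0.8]]}' >/dev/null; python3 chk.py &&
python3 -m pendant '{"translation":[[0,0,0],[0,0,0]],"delta_rot":[[0,0,0.2],[0,0,0.2]]}' >/dev/null; python3 chk.py &&
python3 -m pendant '{"translation":[[0,0,0],[0,0,0]],"delta_rot":[[0,0,0.2],[0,0,0.2]]}' >/dev/null && python3 chk.py &&
python3 -m pendant '{"translation":[[0,0,0],[0,0,0]],"delta_rot":[[0,0,0.2],[0,0,0.2]]}' >/dev/null && python3 chk.py &&
python3 -m pendant '{"translation":[[0,0,0],[0,0,0]],"delta_rot":[[0,0,0.2],[0,0,0.2]]}' >/dev/null && python3 chk.py &&
python3 -m pendant '{"translation":[[0,0,0],[0,0,0]],"delta_rot":[[0,0,0.2],[0,0,0.2]]}' >/dev/null && python3 chk.py &&
python3 -m pendant '{"translation":[[0,0,0],[0,0,0]],"delta_rot":[[0,0,0.2],[0,0,0.2]]}' >/dev/null && python3 chk.py &&
python3 -m pendant '{"translation":[[0,0,0],[0,0,0]],"delta_rot":[[0,0,0.2],[0,0,0.2]]}' >/dev/null && python3 chk.py
```

```text
9.4 mz -0.015 yaw 137.5 F [-3.5 -0.7  7.3] tau7 0.094
9.4 mz -0.015 yaw 137.5 F [-3.5 -0.7  7.3] tau7 0.094False
False
```

```bash
sed -i 's/sys.exit(\(.*\))$/sys.exit(int(\1))/' chk.py
python3 -m pendant '{"translation":[[0,0,0],[0,0,0]],"delta_rot":[[0,0,0.2],[0,0,0.2]]}' >/dev/null && python3 chk.py &&
python3 -m pendant '{"translation":[[0,0,0],[0,0,0]],"delta_rot":[[0,0,0.2],[0,0,0.2]]}' >/dev/null && python3 chk.py &&
python3 -m pendant '{"translation":[[0,0,0],[0,0,0]],"delta_rot":[[0,0,0.2],[0,0,0.2]]}' >/dev/null && python3 chk.py &&
python3 -m pendant '{"translation":[[0,0,0],[0,0,0]],"delta_rot":[[0,0,0.2],[0,0,0.2]]}' >/dev/null && python3 chk.py &&
python3 -m pendant '{"translation":[[0,0,0],[0,0,0]],"delta_rot":[[0,0,0.2],[0,0,0.2]]}' >/dev/null && python3 chk.py &&
python3 -m pendant '{"translation":[[0,0,0],[0,0,0]],"delta_rot":[[0,0,0.2],[0,0,0.2]]}' >/dev/null && python3 chk.py &&
python3 -m pendant '{"translation":[[0,0,0],[0,0,0]],"delta_rot":[[0,0,0.2],[0,0,0.2]]}' >/dev/null && python3 chk.py &&
python3 -m pendant '{"translation":[[0,0,0],[0,0,0]],"delta_rot":[[0,0,0.2],[0,0,0.2]]}' >/dev/null && python3 chk.py
```

```text
9.65 mz 0.008 yaw 138.48 F [-4.  -1.1  7.9] tau7 0.046
9.9 mz -0.007 yaw 139.49 F [-4.4 -0.3  7.6] tau7 0.046
10.15 mz -0.013 yaw 140.49 F [-4.8  0.4  7.9] tau7 0.046
10.4 mz 0.026 yaw 141.48 F [-3.9 -0.9  8.5] tau7 0.046
10.65 mz 0.008 yaw 142.48 F [-4.7 -0.6  7.1] tau7 0.046
10.9 mz 0.001 yaw 143.48 F [-3.6 -0.2  6.8] tau7 0.046
11.15 mz 0.063 yaw 144.48 F [-4.  -0.6  6.8] tau7 0.046
11.4 mz 0.039 yaw 145.48 F [-5.4 -0.2  7.3] tau7 0.046
```

```bash
sed -i 's/abs(m-0.025)>0.07/abs(m-0.01)>0.1 or abs(o["tau"][6]-.046)>0.06/' chk.py
python3 -m pendant '{"translation":[[0,0,0],[0,0,0]],"delta_rot":[[0,0,0.2],[0,0,0.2]]}' >/dev/null && python3 chk.py &&
python3 -m pendant '{"translation":[[0,0,0],[0,0,0]],"delta_rot":[[0,0,0.2],[0,0,0.2]]}' >/dev/null && python3 chk.py &&
python3 -m pendant '{"translation":[[0,0,0],[0,0,0]],"delta_rot":[[0,0,0.2],[0,0,0.2]]}' >/dev/null && python3 chk.py &&
python3 -m pendant '{"translation":[[0,0,0],[0,0,0]],"delta_rot":[[0,0,0.2],[0,0,0.2]]}' >/dev/null && python3 chk.py &&
python3 -m pendant '{"translation":[[0,0,0],[0,0,0]],"delta_rot":[[0,0,0.2],[0,0,0.2]]}' >/dev/null && python3 chk.py &&
python3 -m pendant '{"translation":[[0,0,0],[0,0,0]],"delta_rot":[[0,0,0.2],[0,0,0.2]]}' >/dev/null && python3 chk.py &&
python3 -m pendant '{"translation":[[0,0,0],[0,0,0]],"delta_rot":[[0,0,0.2],[0,0,0.2]]}' >/dev/null && python3 chk.py &&
python3 -m pendant '{"translation":[[0,0,0],[0,0,0]],"delta_rot":[[0,0,0.2],[0,0,0.2]]}' >/dev/null && python3 chk.py &&
python3 -m pendant '{"translation":[[0,0,0],[0,0,0]],"delta_rot":[[0,0,0.2],[0,0,0.2]]}' >/dev/null && python3 chk.py &&
python3 -m pendant '{"translation":[[0,0,0],[0,0,0]],"delta_rot":[[0,0,0.2],[0,0,0.2]]}' >/dev/null && python3 chk.py &&
python3 -m pendant '{"translation":[[0,0,0],[0,0,0]],"delta_rot":[[0,0,0.2],[0,0,0.2]]}' >/dev/null && python3 chk.py
```

```text
11.65 mz -0.069 yaw 146.48 F [-3.3 -0.6  7. ] tau7 0.046
11.9 mz 0.068 yaw 147.48 F [-4.7 -0.7  7.4] tau7 0.046
12.15 mz 0.036 yaw 148.48 F [-4.6  0.4  8.4] tau7 0.046
12.4 mz -0.006 yaw 149.48 F [-4.   0.6  8.2] tau7 0.046
12.65 mz 0.05 yaw 150.48 F [-3.8 -0.7  7.8] tau7 0.047
12.9 mz -0.016 yaw 151.48 F [-4.3 -1.2  7.8] tau7 0.065
13.15 mz -0.056 yaw 152.47 F [-4.3 -0.7  6.7] tau7 0.102
13.4 mz -0.132 yaw 153.46 F [-4.6 -0.6  8.5] tau7 0.155
```

The torque has been rising since about 150.5° yaw, roughly 64° or 1.12 rad of turn. One more degree will confirm it is the stop, still well below 0.4 N m.

```bash
python3 -m pendant '{"translation":[[0,0,0],[0,0,0]],"delta_rot":[[0,0,0.15],[0,0,0.15]]}' >/dev/null; python3 chk.py;  python3 -m pendant '{"translation":[[0,0,0],[0,0,0]],"delta_rot":[[0,0,0],[0,0,0]]}'; python3 chk.py
```

```text
13.65 mz -0.1 yaw 154.2 F [-4.9 -0.4  7.6] tau7 0.19
clock: 13.9
tcp_pos: [0.4986, 0.0108, 0.0908]
orientation: [-0.701, -3.061, 0.001]
contact_force: [-4.3, -1.2, 8.0]
grip_width: 0.0249
gripper_force: 23.1
13.9 mz -0.134 yaw 154.2 F [-4.3 -1.2  8. ] tau7 0.145
```

The stop is confirmed. I'll unwind the finger twist, let the knob rise, then release.

```bash
python3 -m pendant '{"translation":[[0,0,0],[0,0,0],[0,0,0]],"delta_rot":[[0,0,-0.25],[0,0,-0.45],[0,0,-0.45]]}' >/dev/null; python3 chk.py; python3 -m pendant '{"translation":[[0,0,0.06],[0,0,0.12],[0,0,0.18],[0,0,0.23],[0,0,0.23],[0,0,0.23]],"delta_rot":[[0,0,0],[0,0,0],[0,0,0],[0,0,0],[0,0,0],[0,0,0]]}'; python3 chk.py
```

```text
14.28 mz -0.019 yaw 151.96 F [-4.6 -0.2  8.4] tau7 -0.013
clock: 15.02
tcp_pos: [0.4987, 0.0108, 0.0964]
orientation: [-0.76, -3.047, 0.001]
contact_force: [-4.5, -1.1, 3.0]
grip_width: 0.0248
gripper_force: 22.7
15.03 mz -0.084 yaw 151.98 F [-4.5 -1.1  3. ] tau7 0.052
```

```bash
python3 -m pendant '{"translation":[[0,0,0],[0,0,0],[0,0,0],[0,0,0],[0,0,0],[0,0,0]],"delta_rot":[[0,0,0],[0,0,0],[0,0,0],[0,0,0],[0,0,0],[0,0,0]]}' 0.7; python3 -m pendant '{"translation":[[0,0,0.5],[0,0,1.2],[0,0,2.2],[0,0,3.4],[0,0,4.6],[0,0,5.8],[0,0,6.6],[0,0,6.6],[0,0,6.6]],"delta_rot":[[0,0,0],[0,0,0],[0,0,0],[0,0,0],[0,0,0],[0,0,0],[0,0,0],[0,0,0],[0,0,0]]}'
python3 - <<'E'
from h import *
c=calibration("wrist");p,d=save("wrist","w2")
t=np.array([.4995,.011,.1]);q=cv2.Rodrigues(c["rvec"])[0]@t+np.ravel(c["tvec"]);k=np.array(c["K"])@(q/q[2]);u0,v0=int(k[0]),int(k[1]);print(u0,v0)
H=[];px=[]
for v in range(max(v0-60,0),min(v0+60,400)):
    for u in range(u0-60,u0+60):
        a,r=ray("wrist",u,v,c);H.append(a+r*d[v,u]);px.append((u,v))
H=np.array(H);px=np.array(px);rr=np.hypot(*(H[:,:2]-t[:2]).T)
print("knob z",np.median(H[(rr<.010),2]),"ring z",np.median(H[(rr>.018)&(rr<.030),2]))
g=p[px[:,1],px[:,0]].astype(int).min(1)
m=(rr<.012)&(g>110)
X=H[m,:2]-t[:2];print("knob line pts",m.sum(),np.degrees(np.arctan2(*X.mean(0)[::-1])))
# ring line
m=(rr>.018)&(rr<.0315)&(g>90)&(H[:,2]>.08)
X=H[m,:2]-t[:2];print("ring line",m.sum(),np.degrees(np.arctan2(*X.mean(0)[::-1])))
b=cv2.resize(cv2.cvtColor(p[max(v0-50,0):v0+50,u0-50:u0+50],4),None,fx=6,fy=6,interpolation=2)
cv2.imwrite("pics/wc2.png",np.clip(b.astype(float)*2.5,0,255).astype(np.uint8))
z=np.load("pics/w1.npz");c=np.load("pics/c1.npy",allow_pickle=True).item();p=z["p"];d=z["d"]
A=[]
for v in range(140,225):
  for u in range(275,362):
    a,r=ray("wrist",u,v,c);P=a+r*d[v,u];s=np.hypot(*(P[:2]-t[:2]));w=p[v,u].min()
    if s<.0315 and P[2]>.08 and w>90: A.append((s,*(P[:2]-t[:2])))
A=np.array(A);K=A[A[:,0]<.012];R=A[A[:,0]>.018]
for n,x in(("knob",K),("ring",R)):print("before",n,len(x),np.degrees(np.arctan2(x[:,2].mean(),x[:,1].mean())))
E
```

```text
clock: 15.78
tcp_pos: [0.4991, 0.0109, 0.0966]
orientation: [0.76, 3.048, 0.0]
contact_force: [-0.3, 0.1, -0.1]
grip_width: 0.0596
gripper_force: 0.0
clock: 16.9
tcp_pos: [0.4987, 0.0108, 0.2614]
orientation: [-0.761, -3.048, 0.001]
contact_force: [-0.4, -0.5, -0.4]
grip_width: 0.0598
gripper_force: 0.0
319 181
knob z 0.11534534662505347 ring z 0.08829545267134234
knob line pts 0 nan
ring line 6 -113.10056389717822
before knob 14 -155.39355073825237
before ring 0 nan<stdin>:12: RuntimeWarning: Mean of empty slice.
  ret = um.true_divide(
<stdin>:25: RuntimeWarning: Mean of empty slice.
  ret = ret.dtype.type(ret / rcount)
```

View pics/wc2.png

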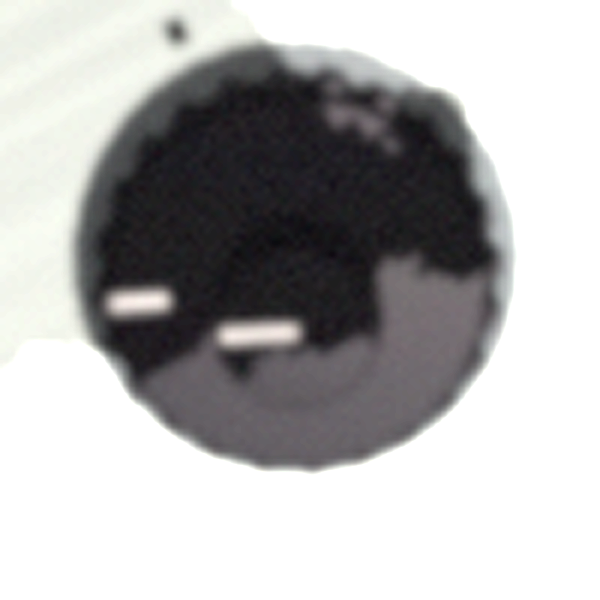

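The crop shows the knob line from (300,333) to (217,338), now nearly parallel to the ring line from (172,298) to (108,305). I'll compare both angles with the starting picture.

```bash
python3 - <<'E'
from h import *
c1=np.load("pics/c1.npy",allow_pickle=True).item();c2=calibration("wrist")
for n,c,off,L in(("before",c1,(270,125),{"knob":((285,360),(205,365),.115),"ring":((241,433),(227,490),.088)}),("after",c2,(269,131),{"knob":((302,332),(217,338),.115),"ring":((173,298),(106,305),.088)})):
  for k,(a,b,z) in L.items():
    A,B=[onplane("wrist",off[0]+q[0]/6-.4,off[1]+q[1]/6-.4,z,c)[:2] for q in(a,b)];w=B-A
    print(n,k,A.round(4),B.round(4),"dir",np.degrees(np.arctan2(w[1],w[0])).round(1),"radial",np.degrees(np.arctan2(*(B-[.4995,.011])[::-1])).round(1))
E
```

```text
before knob [0.4992 0.0102] [0.4867 0.0102] dir -179.9 radial -176.5
before ring [ 0.4903 -0.0096] [ 0.4871 -0.0198] dir -107.2 radial -111.9
after knob [0.4994 0.0108] [ 0.494  -0.0014] dir -113.9 radial -114.1
after ring [ 0.4904 -0.0091] [ 0.4862 -0.0198] dir -112.0 radial -113.4
```

The knob has turned about 64–66° and its top is back at 0.115. The ring is unchanged within measurement noise, and the arm is clear at 0.26 m.

```bash
python3 -c "
from bench import hand_in
print(hand_in())"
```

```text
the job is handed in; nothing more can be done
None
```

The inner knob was pushed in and turned about 64° (1.12 rad) counter-clockwise to its stop, felt at under 0.2 N m, then released and sprung back up; the outer ring measured the same within about 2°, and I handed the job in at about 17 s (no verdict was shown).

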